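# Load a glue cartridge into the bench dispenser

## Robot

A 7-joint arm with a two-finger parallel gripper is mounted at the origin on the work surface. World frame = base frame: x ahead of the robot, y to its left, z up, the work surface at z = 0. Lengths are in m, angles in rad, forces in N, time in s.
With the tool pointing down it reaches from about 0.425 to 1.025 m from the base axis. Payload 9.4 kg.
Tool frame: the origin (TCP) lies on the centre line of the jaws, within the pads' length; the fingertips stand 14 mm ahead of it and the grasp point (between the pads) lies 5 mm behind it; z points along the fingers, y is the line along which they close (so a half turn about z gives the same grasp; the last joint's range is limited). The gripper opens to 85 mm and grips with 20 to 120 N. Pads are 22 mm wide; open, the fingers measure 114 mm over their backs; the gripper's body (76 mm by 85 mm) begins 54 mm behind the grasp point. The pads swing forward as they close: fully open they stand 13 mm farther back than shut.
Start: joints at [1.182, 0.599, -0.003, 1.599, 0.002, 0.943, -0.08], TCP at [0.222, -0.69, 0.245] pointing down, gripper open.
Joint ranges: [-2.57, 2.57], [-0.35, 1.97], [-1.29, 1.29], [0.11, 2.56], [-1.05, 4.19], [0.11, 1.86], [-2.63, 2.63]. Speed limits (rad/s): [2.22, 2.22, 3.01, 3.01, 3.14, 3.14, 3.14].

## Interface

Orientations are given as a unit quaternion [x, y, z, w].
In Python, from plant import bot gives the robot as it stands.
- The arm moves only by the tool move_arm, never from a script. Its argument "plan" is a list of rows, each a list of 5 numbers: the finger opening in m, from 0 to 0.0854, then the shift along the tool's x, y, z in m, then the turn about the tool's z in rad. A call has 1 to 12 rows; each row shifts and turns the commanded pose from where the row before left it, along the tool's axes as they then stand; what a row does not reach is not made up. A row lasts 1/12 s, in which the tool goes at most 41.7 mm and 7.16 degrees, less where a joint would pass 70% of its speed; a pose out of reach is approached as far as the arm can. A call is refused whole if a number of a shift passes 0.0417 or a number of a turn 0.125, either way. A call with a gripper value outside its range is refused whole. The fingers move at their own pace and stop on an object; "squeeze" is the grip in N (left out, the last holds). Time passes only in rows, so rows that do not move let the fingers close. It gives the time, the measured TCP pose, the force, the opening and the grip force at its end, in the units of the state.
- bot.sense(): the state, without advancing time (a new reading comes with each control period).
- bot.get_image(name): name is "scene" or "top"; returns a dict with "img" (480x640x3 uint8, red, green, blue), "depth" (480x640 float32, m along the optical axis (not along the pixel's ray), 0 where there is no reading), "fov_y" (degrees; the focal length in pixels is half the picture's height over the tangent of half this angle, whatever the lens; pixels are square), "cx", "cy" (the principal point, pixels), "dist" ([k1, k2, p1, p2, k3] as OpenCV has them; the pictures are not rectified), "rvec" (rotation vector, rad) and "tvec" (3), from world to camera coordinates, as OpenCV has them. Camera axes: x right, y down, z forward; pixel columns grow to the right and rows downward; lengths in m; the calibration is good to about 2 mm. A picture is of the moment at which its call begins.
- bot.sign_off(): hands the job in; it is judged then, once.
The state is a dict: "t": time; "joint_positions": joint angles; "dq": joint speeds; "joint_torque": joint torques, N m; "ee_pos": TCP position; "tcp_rot": TCP orientation; "ft_force": force on the tool from outside, world axes, zero at the start; "wrist_torque": the same for the moment, N m; "opening": finger opening in m; "gripper_force": force on a finger pad.
Only numpy, scipy, OpenCV 4.12 (cv2) and the standard library are available. Lean on these libraries where they do the work, as an engineer would, in place of code of your own. Each camera call takes 0.05 s, during which the arm holds its last target. There are 200 camera calls.

## Task

Take the glue cartridge with the orange cap from the blue tray and, keeping it upright, slide it gently into the slot of the bench dispenser until its flange is fully home behind (under) the slotted plate and the green pin is pushed right back, then let go and push the red-knobbed locking bar all the way across so that the cartridge is locked in. Never force the cartridge against the dispenser: feel your way in; and leave the other cartridges and everything else on the table where they are.

Things in the scene. Friction and masses are not known exactly. Their poses are not given: they have to be found in the camera images.
- cartridge_mid (a point): Centre, half-way up, of the cartridge to load: white, upright, orange band and nozzle cap, 95 mm tall, 85-170 g, loose in the blue tray. Up from its underside: round foot flange 48 mm across, 5 mm thick; barrel 32 mm across up to 75 mm; tapering cap to 95 mm. This point is on the axis, 47.5 mm above the underside. Three cartridges stand 95 mm apart in a row, in any order.
- holder: Bench dispenser, fixed. Origin: underside of its grey slab, below the nominal seat of the cartridge's axis; +x is the push-in direction (away from the robot, turned up to 0.3 rad), z up. Slab 10 mm high, x -112 to 130 mm, y -146 to 62 mm; its top is the floor the flange slides on. Blue housing x 54 to 126, y -50 to 50 mm, 52 mm high. Over 30 N between cartridge and dispenser is forcing it.
- seat (a point): Nominal seat of the home cartridge's axis, on the slab's top (10 mm up); axes as holder. The aluminium plate above is 6 mm thick, its underside 7.5 mm over the slab. NOTE: plate, slot, stop, pin and bar are one unit clamped up to 10 mm off nominal in x and 12 mm in y (not turned); no reading shows this shift: find it by feel or look. The clamps do not yield to gentle forces.
- mouth (a point): Nominal middle of the slot's mouth at the plate's front edge, 41 mm in -x from seat, level with the slab's top. The mouth is 65 mm wide; its slanting faces (30 degrees to x) narrow it over 26 mm to the slot, 35 mm wide (1.5 mm play each side of the barrel), which ends in a flat wall 57 mm in +x from here. Under the plate are only side rails (41 mm off the middle) and a back wall (67 mm in): the flange clears them.
- pin (a joint): Green indicator pin, 8 mm across, lying along x on top of the plate at the slot's end, 29 mm above the table. 0 = standing 8 mm out into the slot; the barrel pushes it back (0.8 N, no spring, it stays): 0.008 m = barrel against the slot's end wall, fully home.
- landing (a point): Point on the slab's bare top, 82 mm in -x from seat, on the slot's nominal middle line: here a cartridge can be set down clear of the plate before it is slid in.
- bar (a joint): Locking bar on top of the plate, slides along the dispenser's +y across the front of the barrel. 0 = open, 0.060 m = closed (firm stop); friction about 2 N. 8 mm square, underside 24.5 mm above the table, x -26.5 to -18.5 mm of the dispenser: 2.5 mm in front of a home barrel; a barrel not home blocks it. Nose at y -38 mm open, +22 mm closed. It shifts with the plate.
- knob_open (a point): Where the axis of the bar's red upright knob nominally is when the bar is open, half-way up the knob (47 mm above the table): dispenser x -22.5, y -122 mm. The point stays there when the bar moves; the knob moves in +y by the bar's value, and is off by the plate's shift. Knob 16 mm across, 32 to 62 mm above the table; push it from its -y side or pinch it.
- tray: Blue open tray, fixed, 125 x 315 mm, 16 mm high, walls and floor 4 to 5 mm thick, in which the three cartridges stand in a row along its y. Origin: centre of its underside.
- spare_black: Another cartridge of the same shape with a black cap: leave it. Origin: centre of its underside.
- spare_green: Another cartridge of the same shape with a green cap: leave it. Origin: centre of its underside.
- tape_roll: Roll of brown tape lying flat, 100 mm across, 48 mm high; leave it. Origin: centre of its underside.
- mug: Blue mug, 80 mm across, 90 mm high; leave it. Origin: centre of its underside.
- postcards: Bundle of postcards, 105 x 148 x 35 mm; leave it. Origin: centre of its underside.
- carton: Small cardboard carton, 150 x 110 x 80 mm; leave it. Origin: centre of its underside.
- brush: Dusting brush lying on the table; leave it. Origin: on its underside.
- jar: Jar with a grey lid, 60 mm across, 85 mm high; leave it. Origin: centre of its underside.

How it is judged:
On the way:
1. with the locking bar still open, the cartridge stands upright in the slot, pushed fully home (green pin back past 6.2 mm) with its flange under the plate (x of cartridge_mid in the frame of holder between -0.0135 and 0.0115 m and y of cartridge_mid in the frame of holder between -0.0145 and 0.0145 m and z of cartridge_mid in the frame of holder between 0.054 and 0.062 m and angle between cartridge_mid's own z axis and vertical below 0.1 rad and value of joint pin above 0.0062 m and value of joint bar below 0.02 m), for 0.2 s.
At the end, for the whole second after the job is handed in: Orange-capped cartridge upright (0.1 rad), at rest, released, foot on the slab under the plate (centre 54 to 62 mm above the dispenser's underside), axis -13.5 to 11.5 mm in x and within 14.5 mm in y of the nominal seat, green pin pushed back past 6.2 mm, locking bar closed past 54 mm (x of cartridge_mid in the frame of holder between -0.0135 and 0.0115 m and y of cartridge_mid in the frame of holder between -0.0145 and 0.0145 m and z of cartridge_mid in the frame of holder between 0.054 and 0.062 m and angle between cartridge_mid's own z axis and vertical below 0.1 rad and value of joint pin above 0.0062 m and value of joint bar above 0.054 m and contact force between cartridge and the fingers below 0.1 N and linear speed of cartridge below 0.01 m/s); the robot touches nothing.
It fails at once if the cartridge is pressed against the dispenser with more than 30 N (contact force between cartridge and holder above 30 N).
It fails at once if the cartridge is tipped over (more than 0.5 rad) (angle between cartridge_mid's own z axis and vertical above 0.5 rad).
It fails at once if another cartridge is moved by more than 20 mm (distance of any of spare_black, spare_green from where it was at the start of the episode above 0.02 m).
It fails at once if another thing on the table is moved by more than 20 mm (distance of any of tape_roll, mug, postcards, carton, brush, jar from where it was at the start of the episode above 0.02 m).
It also fails if it takes over 72 s, if anything falls off the work surface, if the arm or the gripper's body presses on something with over 40 N, if the wrist force passes 120 N, or if a joint passes its speed limit or range.

## Working session

There is one attempt and no reset: what is moved stays moved. The work goes in short steps, Python scripts to look and compute and a tool call to move; the robot and the scene stay as the last step left them, time stands still between calls to the robot, and variables do not carry over. Pictures are saved under pics/ and viewed, at most 10 in all, crops included, and the job is handed in when it is done.

Besides the shell and the picture viewer there is one more tool, called after "Emit:" as name(argument=value, ...) on one line, values as JSON. move_arm: Moves the arm, as the interface text tells. Its arguments: {"type":"object","properties":{"plan":{"type":"array","items":{"type":"array","items":{"type":"number"}}},"squeeze":{"type":"number"}},"required":["plan"]}

```bash
mkdir -p pics; ls; cat > h.py <<'E'
import numpy as np, cv2
from plant import bot
def cam(n):
    d=bot.get_image(n); f=240/np.tan(np.radians(d["fov_y"])/2)
    d["K"]=np.array([[f,0,d["cx"]],[0,f,d["cy"]],[0,0,1.]]); d["dist"]=np.array(d["dist"],float)
    d["R"]=cv2.Rodrigues(np.array(d["rvec"],float))[0]; d["t"]=np.array(d["tvec"],float).reshape(3)
    return d
def rays(d,px):
    u=cv2.undistortPoints(np.array(px,float).reshape(-1,1,2),d["K"],d["dist"]).reshape(-1,2)
    r=np.c_[u,np.ones(len(u))]@d["R"]; return -d["R"].T@d["t"],r
def onplane(d,px,z):
    c,r=rays(d,px); return c+r*((z-c[2])/r[:,2])[:,None]
def proj(d,P):
    return cv2.projectPoints(np.array(P,float).reshape(-1,1,3),np.array(d["rvec"],float),np.array(d["tvec"],float),d["K"],d["dist"])[0].reshape(-1,2)
def cloud(d):
    v,u=np.mgrid[0:480,0:640]; px=np.c_[u.ravel(),v.ravel()]
    n=cv2.undistortPoints(px.astype(float).reshape(-1,1,2),d["K"],d["dist"]).reshape(-1,2)
    z=d["depth"].ravel()[:,None]; P=(np.c_[n,np.ones(len(n))]*z-d["t"])@d["R"]
    P[z[:,0]==0]=np.nan; return P.reshape(480,640,3)
E
python3 - <<'E'
from h import *
for n in("scene","top"):
    d=cam(n); cv2.imwrite(f"pics/{n}0.png",d["img"][...,::-1]); print(n,-d["R"].T@d["t"],d["fov_y"],d["dist"],d["R"][2])
s=bot.sense(); print(s)
E
```

```text
pics
scene [ 1.32398054 -0.83400533  0.92545912] 49.16889580838779 [0.02657778 0.         0.         0.         0.        ] [-0.51997903  0.59859863 -0.60934513]
top [0.30738809 0.01499187 1.18492251] 56.75803003680239 [0.0188107 0.        0.        0.        0.       ] [ 0.20857867  0.00556738 -0.97798975]
{'t': 0.1, 'joint_positions': array([ 1.18231439,  0.60004508, -0.00252517,  1.60005544,  0.00181378,
        0.94292263, -0.0798228 ]), 'dq': array([-0.00033989, -0.00329628, -0.00067337, -0.00088178,  0.00068272,
       -0.00030599,  0.00070729]), 'joint_torque': array([ 4.77895082e-03, -7.77992105e+01,  1.56987503e+00, -2.58626729e+01,
        1.26631706e-02,  5.39444445e-03, -1.49525064e-06]), 'ee_pos': array([ 0.22224632, -0.68966352,  0.24450162]), 'tcp_rot': array([ 9.87871104e-01,  1.55274500e-01, -1.86434776e-04, -6.89665486e-04]), 'ft_force': array([-0.21739193,  0.02053447,  0.05432639]), 'wrist_torque': array([ 0.00688402, -0.00031984, -0.02543007]), 'gripper_force': 0.0, 'opening': 0.0854442916490199}
```

View pics/scene0.png

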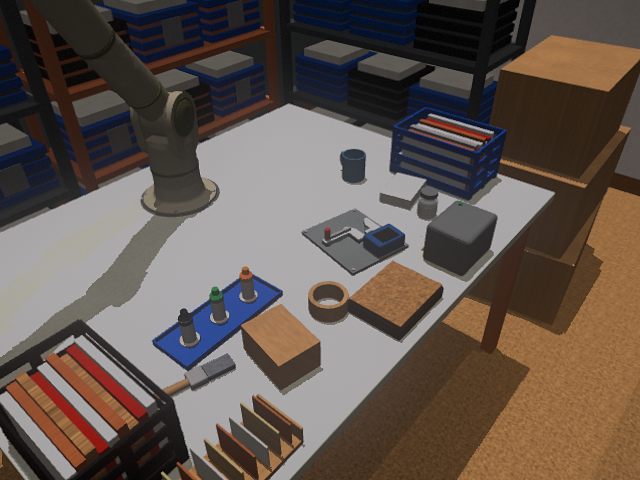

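View pics/top0.png

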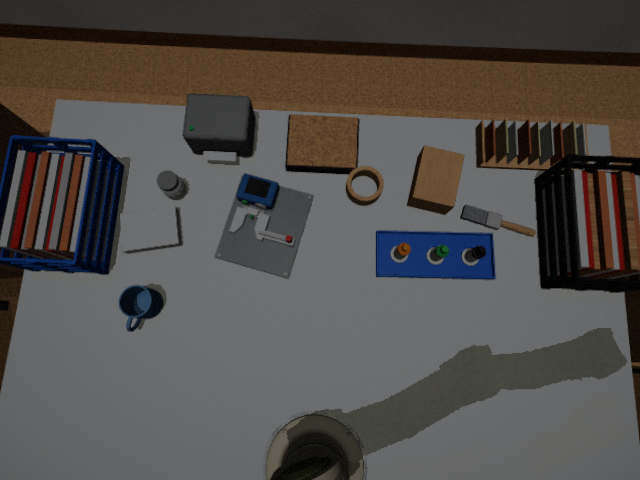

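The top view shows the dispenser at about (265,230), its +x pointing up and slightly to the right. The orange cap is at (403,250), nearest the dispenser in the tray, and the red knob is at (289,239).

```bash
python3 - <<'E'
from h import *
d=cam("top"); s=cam("scene")
crop=cv2.resize(d["img"][165:285,205:325],None,fx=5,fy=5,interpolation=cv2.INTER_CUBIC)
crop2=cv2.resize(s["img"][195:275,295:415],None,fx=6,fy=6,interpolation=cv2.INTER_CUBIC)
cv2.imwrite("pics/c1.png",crop[...,::-1]);cv2.imwrite("pics/c2.png",crop2[...,::-1])
def blobs(d,lo,hi,nm,amin=15):
    hsv=cv2.cvtColor(d["img"],cv2.COLOR_RGB2HSV); m=cv2.inRange(hsv,lo,hi)
    n,_,st,c=cv2.connectedComponentsWithStats(m)
    for i in range(1,n):
        if st[i,4]>=amin: print(nm,st[i],c[i].round(1))
for n,q in(("top",d),("scene",s)):
    print(n); blobs(q,(5,170,120),(14,255,255),"orange"); blobs(q,(0,180,120),(4,255,255),"red",8); blobs(q,(50,120,60),(80,255,255),"green",4)
P=cloud(d); 
for (u,v) in [(403,250),(270,270),(230,230),(289,239),(258,190),(150,300)]: print(u,v,P[v,u].round(3))
z=P[...,2]; m=((z>0.005)&(z<0.016)).astype(np.uint8); m[:, :205]=0;m[:,325:]=0;m[:165]=0;m[290:]=0
ys,xs=np.nonzero(m); print(len(xs))
E
```

```text
top
green [189 126   5   4  15] [190.9 127.5]
green [242 200   4   3   7] [243.7 200.9]
green [250 215   2   3   6] [250.5 216. ]
green [437 245  12  12  79] [442.7 250.5]
scene
orange [420 120  66  20 166] [454.2 129.2]
orange [240 271  12   8  39] [245.7 275.3]
orange [   7  381   79   86 1215] [ 47.2 425.8]
orange [ 77 390  49  40 436] [105.7 411.4]
orange [177 462  19  18  46] [185.9 471.1]
red [426 119  64  19 109] [457.5 127.9]
red [ 67 345  80  73 972] [107.  381.5]
red [  31  372   77   81 1008] [ 69.7 412.2]
green [459 202   4   3   7] [460.4 203.1]
green [212 287   6   4  20] [214.3 288.5]
green [210 291  12   8  46] [215.4 295.8]
403 250 [ 0.535 -0.199  0.084]
270 270 [0.478 0.141 0.011]
230 230 [0.579 0.255 0.021]
289 239 [0.554 0.092 0.062]
258 190 [0.686 0.184 0.052]
150 300 [0.378 0.421 0.085]
4622
```

View pics/c1.png

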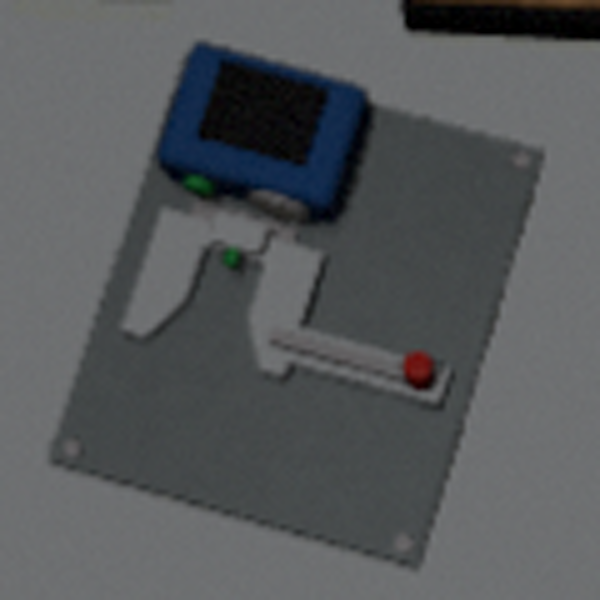

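View pics/c2.png

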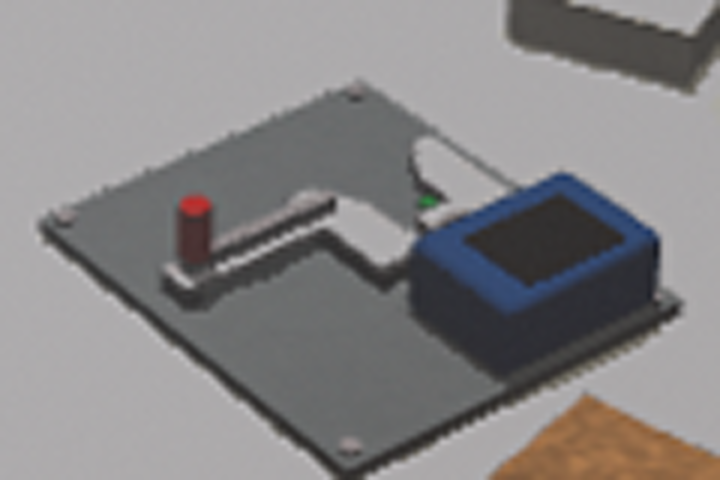

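Crop 1 shows the slab's front-left corner at (52,462), front-right at (418,568) and back-right at (543,150). The slot edges lie near (207,250) and (265,265), the mouth corners at (122,330) and (290,372), the knob top at (420,368) and the pin tip at (232,258). Crop 2 shows the same layout with the slot free.

```bash
python3 - <<'E'
from h import *
d=cam("top"); s=cam("scene")
c1=lambda p:(np.array(p,float)+.5)/5-.5+[205,165]
c2=lambda p:(np.array(p,float)+.5)/6-.5+[295,195]
F=onplane(d,c1([(52,462),(418,568),(543,150)]),.01); 
H=np.array([(-.112,.062),(-.112,-.146),(.130,-.146)])
def fit(F,H):
    a=F[:,:2]-F[:,:2].mean(0); b=H-H.mean(0)
    th=np.arctan2((b[:,0]*a[:,1]-b[:,1]*a[:,0]).sum(),(b*a).sum()); R=np.array([[np.cos(th),-np.sin(th)],[np.sin(th),np.cos(th)]])
    o=F[:,:2].mean(0)-R@H.mean(0); print("fit",th,o,"res mm",((F[:,:2]-H@R.T-o)*1e3).round(1).tolist()); return th,R,o
th,R,o=fit(F,H)
F2=onplane(s,c2([(360,82),(40,225),(350,478)]),.01)
fit(F2,np.array([(-.112,.062),(-.112,-.146),(.130,-.146)]))
loc=lambda P:((P[:,:2]-o)@R*1e3).round(1).tolist()
print("slot edges",loc(onplane(d,c1([(207,250),(190,295),(265,265),(250,305)]),.0235)))
print("mouth",loc(onplane(d,c1([(122,330),(148,338),(262,372),(290,374)]),.0235)))
print("knob top",loc(onplane(d,c1([(420,367)]),.062)), "knob scene",loc(onplane(s,c2([(195,204)]),.062)))
print("pin",loc(onplane(d,c1([(232,258)]),.030)))
P=cloud(d); z=P[...,2]; hsv=cv2.cvtColor(d["img"],cv2.COLOR_RGB2HSV)
print(hsv[248:252,402:406].tolist())
for nm,x0 in(("or",385),("gr",425),("bl",462)):
    w=np.zeros_like(z,bool); w[230:272,x0:x0+34]=1
    t=w&(z>.088); b=w&(z>.03)&(z<.072)
    print(nm,"top",np.nanmedian(P[t],0).round(4),t.sum(),"zmax",np.nanmax(z[w]).round(4), "range",np.nanmin(P[t],0).round(3),np.nanmax(P[t],0).round(3))
sh=cv2.cvtColor(s["img"],cv2.COLOR_RGB2HSV)
m=cv2.inRange(sh,(3,120,70),(16,255,255)); m[:, :225]=0;m[:,270:]=0;m[:255]=0;m[310:]=0
ys,xs=np.nonzero(m);print("scene orange",xs.min(),xs.max(),ys.min(),ys.max())
m=cv2.inRange(hsv,(3,120,50),(16,255,255)); m[:, :385]=0;m[:,420:]=0;m[:230]=0;m[272:]=0
ys,xs=np.nonzero(m);print("top orange",xs.min(),xs.max(),ys.min(),ys.max(),len(xs))
# foot flange white circle
m=((hsv[...,1]<60)&(hsv[...,2]>70)).astype(np.uint8); m[:, :380]=0;m[:,425:]=0;m[:235]=0;m[274:]=0
ys,xs=np.nonzero(m);print("flange px",xs.min(),xs.max(),ys.min(),ys.max()); 
print("flange edge pts",onplane(d,[(xs.min(),ys[xs.argmin()]),(xs.max(),ys[xs.argmax()]),(xs[ys.argmax()],ys.max())],.01).round(4).tolist())
Q=cloud(s); w=np.zeros((480,640),bool); w[255:310,225:270]=1
t=w&(Q[...,2]>.085); print("scene top",np.nanmedian(Q[t],0),t.sum())
E
```

```text
fit -0.2264989415047135 [0.60035484 0.20726487] res mm [[0.5, -2.1], [-0.2, 1.2], [-0.3, 0.9]]
fit -0.225474862125747 [0.60302138 0.20588621] res mm [[-0.8, 0.3], [1.0, 0.4], [-0.2, -0.7]]
slot edges [[20.9, 13.0], [-5.6, 14.2], [21.5, -19.7], [-2.0, -18.6]]
mouth [[-34.0, 43.3], [-34.4, 28.5], [-35.6, -35.8], [-32.5, -50.5]]
knob top [[-17.6, -120.9]] knob scene [[-17.8, -118.7]]
pin [[18.8, -2.8]]
[[[13, 234, 49], [16, 224, 83], [17, 213, 109], [17, 206, 110]], [[13, 236, 54], [14, 226, 62], [16, 212, 84], [17, 213, 102]], [[13, 241, 75], [13, 250, 53], [14, 240, 51], [15, 222, 70]], [[14, 234, 99], [13, 246, 90], [12, 242, 79], [12, 237, 70]]]
or top [ 0.5398 -0.2012  0.098 ] 42 zmax 0.1019 range [ 0.533 -0.21   0.088] [ 0.547 -0.193  0.102]
gr top [ 0.5398 -0.298   0.0975] 41 zmax 0.1017 range [ 0.533 -0.306  0.088] [ 0.547 -0.288  0.102]
bl top [ 0.542  -0.3907  0.0979] 45 zmax 0.1012 range [ 0.534 -0.4    0.088] [ 0.55  -0.384  0.101]
scene orange 240 251 267 279
top orange 398 409 243 255 104
flange px 391 407 246 262
flange edge pts [[0.5484, -0.1806, 0.01], [0.5396, -0.2238, 0.01], [0.5165, -0.1998, 0.01]]
scene top [ 0.54134962 -0.20362087  0.09561794] 50
```

Emit:
move_arm(plan=[[0.0854,0,0,0,0.1076],[0.0854,0,0,0,0.1076],[0.0854,0,0,0,0.1076],[0.0854,0,0,0,0.1076],[0.0854,0,0,0,0.1076],[0.0854,0.0125,-0.0342,0,0],[0.0854,0.0125,-0.0342,0,0],[0.0854,0.0125,-0.0342,0,0],[0.0854,0.0125,-0.0342,0,0],[0.0854,0.0125,-0.0342,0,0],[0.0854,0.0125,-0.0342,0,0],[0.0854,0.0125,-0.0342,0,0]], squeeze=30)

```text
t: 1.3
ee_pos: [0.3621, -0.4748, 0.2454]
tcp_rot: [0.994, -0.113, 0.0, 0.0]
ft_force: [0.6, -1.2, 0.7]
opening: 0.0852
gripper_force: 0.0
```

Emit:
move_arm(plan=[[0.0854,0.0125,-0.0342,0,0],[0.0854,0.0125,-0.0342,0,0],[0.0854,0.0125,-0.0342,0,0],[0.0854,0.0125,-0.0342,0,0],[0.0854,0.0125,-0.0342,0,0],[0.0854,0.0125,-0.0342,0,0],[0.0854,0.0125,-0.0342,0,0],[0.0854,0.0125,-0.0342,0,0],[0.0854,0.0125,-0.0342,0,0],[0.0854,0,0,0.02,0],[0.0854,0,0,0.02,0],[0.0854,0,0,0,0]])

```text
t: 2.3
ee_pos: [0.5389, -0.2001, 0.2024]
tcp_rot: [0.994, -0.112, -0.002, -0.0]
ft_force: [-1.2, 0.1, 0.6]
opening: 0.0854
gripper_force: 0.0
```

Emit:
move_arm(plan=[[0.0854,0.001,0.0015,0.025,0],[0.0854,0,0,0.025,0],[0.0854,0,0,0.025,0],[0.0854,0,0,0.025,0],[0.0854,0,0,0.02,0],[0.0854,0,0,0.015,0],[0.0854,0,0,0.01,0],[0.0854,0,0,0.005,0],[0.0854,0,0,0,0]])

```text
t: 3.05
ee_pos: [0.5405, -0.2037, 0.0549]
tcp_rot: [0.994, -0.113, -0.0, -0.0]
ft_force: [-0.3, -0.3, 0.3]
opening: 0.0855
gripper_force: 0.0
```

```bash
python3 - <<'E'
from h import *
s=cam("scene"); cv2.imwrite("pics/g1.png",cv2.resize(s["img"][190:330,150:330],None,fx=4,fy=4,interpolation=cv2.INTER_CUBIC)[...,::-1]); x=bot.sense(); print(x["ee_pos"],x["ft_force"])
E
```

```text
[ 0.54076273 -0.20367337  0.05562549] [-0.46482331 -1.11017509 -0.26188831]
```

View pics/g1.png

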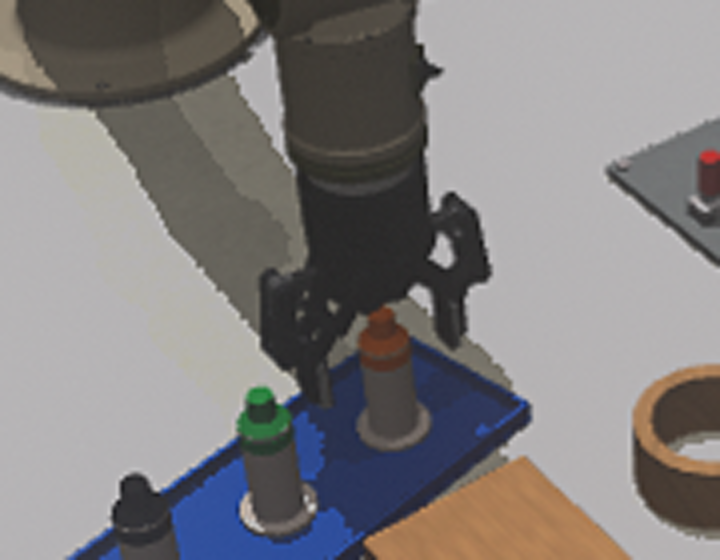

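The fingers straddle the orange cartridge: the tips are at (320,400) and (452,340), with the barrel between them at (388,385). I'm closing the gripper.

Emit:
move_arm(plan=[[0.0854,0,0,0.003,0],[0.06,0,0,0,0],[0.05,0,0,0,0],[0.042,0,0,0,0],[0.036,0,0,0,0],[0.03,0,0,0,0],[0.025,0,0,0,0],[0.02,0,0,0,0],[0.02,0,0,0,0],[0.02,0,0,0,0],[0.02,0,0,0,0]], squeeze=40)

```text
t: 4.02
ee_pos: [0.5409, -0.2033, 0.0527]
tcp_rot: [0.994, -0.113, 0.0, -0.0]
ft_force: [-1.1, 1.1, 6.1]
opening: 0.031
gripper_force: 39.2
```

Emit:
move_arm(plan=[[0.02,0,0,0,0],[0.02,0,0,-0.005,0],[0.02,0,0,-0.01,0],[0.02,0,0,-0.015,0],[0.02,0,0,-0.02,0],[0.02,0,0,-0.015,0],[0.02,0,0,-0.005,0],[0.02,0,0,0,0]])

```text
t: 4.68
ee_pos: [0.5413, -0.2036, 0.1239]
tcp_rot: [0.994, -0.113, 0.001, 0.0]
ft_force: [-0.1, -0.7, -1.4]
opening: 0.031
gripper_force: 39.7
```

Emit:
move_arm(plan=[[0.02,-0.003,-0.0122,-0.01,0],[0.02,-0.0065,-0.024,-0.01,0],[0.02,-0.0098,-0.0367,0,0],[0.02,-0.0098,-0.0367,0,0],[0.02,-0.0098,-0.0367,0,0],[0.02,-0.0098,-0.0367,0,0],[0.02,-0.0098,-0.0367,0,0],[0.02,-0.0098,-0.0367,0,0],[0.02,-0.0098,-0.0367,0,0],[0.02,-0.0098,-0.0367,0,0],[0.02,-0.0098,-0.0367,0,0],[0.02,-0.0065,-0.0252,0,0]])

```text
t: 5.68
ee_pos: [0.5259, 0.2058, 0.1413]
tcp_rot: [0.994, -0.111, -0.001, -0.0]
ft_force: [0.4, 0.4, -1.7]
opening: 0.0314
gripper_force: 39.8
```

Emit:
move_arm(plan=[[0.02,-0.003,-0.012,0,0],[0.02,0,0,0,0],[0.02,0,0,0.02,0],[0.02,0,0,0.02,0],[0.02,0,0,0.015,0],[0.02,0,0,0.01,0],[0.02,0,0,0.005,0],[0.02,0,0,0,0],[0.02,0,0,0,0]])

```text
t: 6.43
ee_pos: [0.5269, 0.2134, 0.0724]
tcp_rot: [0.994, -0.113, -0.0, 0.0]
ft_force: [-0.8, 0.5, -1.1]
opening: 0.0312
gripper_force: 39.8
```

```bash
cat >> h.py <<'E'
TH=-.226;O=np.array([.602,.2065]);RR=np.array([[np.cos(TH),-np.sin(TH)],[np.sin(TH),np.cos(TH)]])
def rep():
    x=bot.sense(); f=np.array(x["ft_force"]); 
    print("t",round(x["t"],2),"tcp_h mm",((x["ee_pos"][:2]-O)@RR*1e3).round(1),"z",x["ee_pos"][2].round(4),"F_h",(f[:2]@RR).round(1),f[2].round(1),"T",(x["wrist_torque"][:2]@RR).round(2))
E
python3 - <<'E'
from h import *
s=cam("scene"); cv2.imwrite("pics/g2.png",cv2.resize(s["img"][160:280,290:430],None,fx=5,fy=5,interpolation=cv2.INTER_CUBIC)[...,::-1]); rep()
E
```

```text
t 6.48 tcp_h mm [-74.6  -9.7] z 0.0727 F_h [-0.6  0.3] -1.7 T [-0.04  0.01]
```

View pics/g2.png

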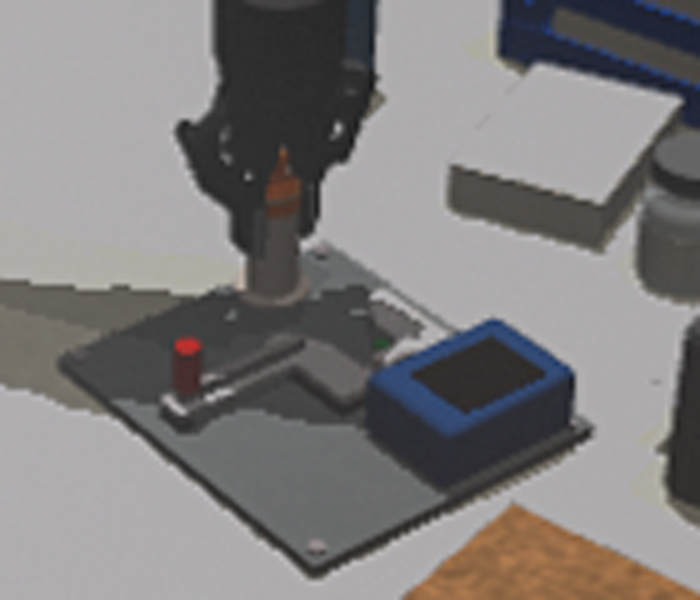

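The cartridge is held upright over the bare slab in front of the mouth. Next I'll correct y by 6.5 mm and come down by feel.

Emit:
move_arm(plan=[[0.02,0,-0.0065,0,0],[0.02,0,0,0.006,0],[0.02,0,0,0.004,0],[0.02,0,0,0.002,0],[0.02,0,0,0,0],[0.02,0,0,0,0]])

```text
t: 6.98
ee_pos: [0.528, 0.2204, 0.06]
tcp_rot: [0.994, -0.113, -0.0, 0.0]
ft_force: [0.8, 0.4, -1.5]
opening: 0.031
gripper_force: 39.8
```

Emit:
move_arm(plan=[[0.02,0,0,0.001,0],[0.02,0,0,0,0]])

```text
t: 7.15
ee_pos: [0.5282, 0.2204, 0.0592]
tcp_rot: [0.994, -0.113, -0.0, 0.0]
ft_force: [0.4, -0.1, -0.9]
opening: 0.0308
gripper_force: 39.8
```

Emit:
move_arm(plan=[[0.02,0,0,0.001,0],[0.02,0,0,0,0]])

```text
t: 7.32
ee_pos: [0.5283, 0.2205, 0.0587]
tcp_rot: [0.994, -0.113, 0.0, -0.0]
ft_force: [-1.6, 0.7, 3.8]
opening: 0.0313
gripper_force: 40.2
```

```bash
python3 -c "
from h import *
rep()"
```

```text
t 7.32 tcp_h mm [-75.   -2.9] z 0.0587 F_h [-1.8  0.3] 3.8 T [-0.19  0.22]
```

Emit:
move_arm(plan=[[0.02,0,0,-0.0012,0],[0.02,0.005,0,0,0],[0.02,0.007,0,0,0],[0.02,0.007,0,0,0],[0.02,0.007,0,0,0],[0.02,0.006,0,0,0],[0.02,0.004,0,0,0],[0.02,0.003,0,0,0],[0.02,0,0,0,0]])

```text
t: 8.07
ee_pos: [0.5669, 0.2114, 0.0594]
tcp_rot: [0.994, -0.113, 0.0, 0.0]
ft_force: [-0.6, 0.0, -1.4]
opening: 0.0308
gripper_force: 39.8
```

```bash
python3 -c "
from h import *
rep()"
```

```text
t 8.07 tcp_h mm [-35.3  -3.1] z 0.0594 F_h [-0.6 -0.1] -1.4 T [-0.02 -0.01]
```

Emit:
move_arm(plan=[[0.02,0.002,0,0,0],[0.02,0.002,0,0,0],[0.02,0.002,0,0,0],[0.02,0.002,0,0,0],[0.02,0.002,0,0,0],[0.02,0,0,0,0]])

```text
t: 8.57
ee_pos: [0.5764, 0.2094, 0.0595]
tcp_rot: [0.994, -0.113, 0.0, -0.0]
ft_force: [0.1, -0.7, -1.2]
opening: 0.0312
gripper_force: 39.8
```

Emit:
move_arm(plan=[[0.02,0.0015,0,0,0],[0.02,0.0015,0,0,0],[0.02,0.0015,0,0,0],[0.02,0,0,0,0]])

```text
t: 8.9
ee_pos: [0.5807, 0.2084, 0.0595]
tcp_rot: [0.994, -0.113, 0.0, -0.0]
ft_force: [0.2, -0.1, -0.7]
opening: 0.0311
gripper_force: 39.8
```

```bash
python3 -c "
from h import *
rep()"
```

```text
t 8.9 tcp_h mm [-21.2  -2.9] z 0.0595 F_h [ 0.2 -0. ] -0.7 T [0.02 0.01]
```

Emit:
move_arm(plan=[[0.02,0.001,0,0,0],[0.02,0.001,0,0,0],[0.02,0.001,0,0,0],[0.02,0.001,0,0,0],[0.02,0,0,0,0]])

```text
t: 9.32
ee_pos: [0.5845, 0.2075, 0.0595]
tcp_rot: [0.994, -0.113, 0.0, -0.0]
ft_force: [-0.3, 0.0, -0.9]
opening: 0.031
gripper_force: 39.8
```

Emit:
move_arm(plan=[[0.02,0.001,0,0,0],[0.02,0.001,0,0,0],[0.02,0.001,0,0,0],[0.02,0,0,0,0]])

```text
t: 9.65
ee_pos: [0.5874, 0.2069, 0.0594]
tcp_rot: [0.994, -0.113, 0.0, -0.0]
ft_force: [-0.1, -0.7, -2.0]
opening: 0.0311
gripper_force: 39.8
```

Emit:
move_arm(plan=[[0.02,0.001,0,0,0],[0.02,0.001,0,0,0],[0.02,0.001,0,0,0],[0.02,0,0,0,0]])

```text
t: 9.98
ee_pos: [0.5902, 0.2066, 0.0594]
tcp_rot: [0.994, -0.113, -0.0, -0.0]
ft_force: [-0.6, 1.2, -0.9]
opening: 0.0311
gripper_force: 39.8
```

```bash
python3 -c "
from h import *
rep()"
```

```text
t 9.98 tcp_h mm [-11.6  -2.5] z 0.0594 F_h [-0.8  1.1] -0.9 T [0.5  0.28]
```

Emit:
move_arm(plan=[[0.02,0,-0.0008,0,0],[0.02,0,0,0,0]])

```text
t: 10.15
ee_pos: [0.5904, 0.2069, 0.0594]
tcp_rot: [0.994, -0.113, 0.0, 0.0]
ft_force: [0.4, 0.7, -1.1]
opening: 0.031
gripper_force: 39.8
```

Emit:
move_arm(plan=[[0.02,0.001,0,0,0],[0.02,0.001,0,0,0],[0.02,0,0,0,0]])

```text
t: 10.4
ee_pos: [0.5925, 0.2064, 0.0595]
tcp_rot: [0.994, -0.113, 0.0, -0.0]
ft_force: [-0.7, 0.8, -1.2]
opening: 0.0312
gripper_force: 39.8
```

```bash
python3 -c "
from h import *
rep()"
```

```text
t 10.4 tcp_h mm [-9.2 -2.2] z 0.0595 F_h [-0.8  0.6] -1.2 T [0.2  0.02]
```

Emit:
move_arm(plan=[[0.02,0,-0.001,0,0],[0.02,0.001,0,0,0],[0.02,0.001,0,0,0],[0.02,0.001,0,0,0],[0.02,0,0,0,0]])

```text
t: 10.82
ee_pos: [0.5957, 0.2067, 0.0595]
tcp_rot: [0.994, -0.113, 0.0, 0.0]
ft_force: [-0.2, 0.1, -1.7]
opening: 0.031
gripper_force: 39.8
```

```bash
python3 -c "
from h import *
rep()"
```

```text
t 10.82 tcp_h mm [-6.2 -1.3] z 0.0595 F_h [-0.2  0. ] -1.7 T [ 0.02 -0.05]
```

Emit:
move_arm(plan=[[0.02,0.001,0,0,0],[0.02,0.001,0,0,0],[0.02,0.001,0,0,0],[0.02,0.001,0,0,0],[0.02,0,0,0,0]])

```text
t: 11.23
ee_pos: [0.5994, 0.2059, 0.0594]
tcp_rot: [0.994, -0.113, -0.0, 0.0]
ft_force: [0.1, 0.3, -1.4]
opening: 0.0309
gripper_force: 39.8
```

```bash
python3 -c "
from h import *
rep()"
```

```text
t 11.23 tcp_h mm [-2.4 -1.2] z 0.0594 F_h [0.1 0.4] -1.4 T [-0.03  0.  ]
```

Emit:
move_arm(plan=[[0.02,0.001,0,0,0],[0.02,0.001,0,0,0],[0.02,0.001,0,0,0],[0.02,0,0,0,0]])

```text
t: 11.57
ee_pos: [0.6023, 0.2052, 0.0594]
tcp_rot: [0.994, -0.113, -0.0, 0.0]
ft_force: [-0.8, 0.7, -0.8]
opening: 0.0309
gripper_force: 39.8
```

```bash
python3 -c "
from h import *
rep()"
```

```text
t 11.57 tcp_h mm [ 0.6 -1.2] z 0.0594 F_h [-0.9  0.5] -0.8 T [0.01 0.13]
```

Emit:
move_arm(plan=[[0.02,0.001,0,0,0],[0.02,0.001,0,0,0],[0.02,0.001,0,0,0],[0.02,0,0,0,0]])

```text
t: 11.9
ee_pos: [0.6053, 0.2045, 0.0594]
tcp_rot: [0.994, -0.113, 0.0, 0.0]
ft_force: [-0.1, 0.2, -1.9]
opening: 0.0308
gripper_force: 39.8
```

Emit:
move_arm(plan=[[0.02,0.001,0,0,0],[0.02,0,0,0,0]])

```text
t: 12.07
ee_pos: [0.6062, 0.2043, 0.0594]
tcp_rot: [0.994, -0.113, 0.0, 0.0]
ft_force: [-0.3, -0.5, -1.1]
opening: 0.0312
gripper_force: 39.8
```

```bash
python3 -c "
from h import *
rep()"
```

```text
t 12.07 tcp_h mm [ 4.6 -1.2] z 0.0594 F_h [-0.2 -0.5] -1.1 T [-0.02  0.12]
```

Emit:
move_arm(plan=[[0.02,0.001,0,0,0],[0.02,0,0,0,0]])

```text
t: 12.23
ee_pos: [0.6071, 0.2041, 0.0594]
tcp_rot: [0.994, -0.113, -0.0, 0.0]
ft_force: [-0.6, 0.2, -1.4]
opening: 0.031
gripper_force: 39.8
```

Emit:
move_arm(plan=[[0.02,0.001,0,0,0],[0.02,0,0,0,0]])

```text
t: 12.4
ee_pos: [0.6074, 0.2041, 0.0594]
tcp_rot: [0.994, -0.113, -0.001, 0.0]
ft_force: [-3.8, 0.2, 0.5]
opening: 0.0308
gripper_force: 39.8
```

```bash
python3 -c "
from h import *
rep()"
```

```text
t 12.4 tcp_h mm [ 5.8 -1.2] z 0.0594 F_h [-3.7 -0.7] 0.5 T [-0.08  0.69]
```

Emit:
move_arm(plan=[[0.02,0,0,0.0007,0],[0.02,0,0,0,0]])

```text
t: 12.57
ee_pos: [0.6074, 0.2041, 0.0588]
tcp_rot: [0.994, -0.113, -0.001, 0.0]
ft_force: [-4.8, 0.6, 3.2]
opening: 0.031
gripper_force: 40.4
```

Emit:
move_arm(plan=[[0.02,0.0003,0,0.0003,0],[0.02,0,0,0,0],[0.02,0,0,0,0],[0.02,0,0,0,0]])

```text
t: 12.9
ee_pos: [0.6075, 0.2042, 0.0588]
tcp_rot: [0.994, -0.113, -0.001, -0.0]
ft_force: [-6.5, 1.4, 6.7]
opening: 0.0309
gripper_force: 40.8
```

```bash
python3 -c "
from h import *
rep()"
```

```text
t 12.9 tcp_h mm [ 5.9 -1.1] z 0.0588 F_h [-6.6 -0.1] 6.7 T [-0.13  1.43]
```

Seated against the end wall and on the floor. Releasing and lifting off.

Emit:
move_arm(plan=[[0.034,0,0,0,0],[0.04,0,0,0,0],[0.05,0,0,0,0],[0.06,0,0,0,0],[0.07,0,0,0,0],[0.07,0,0,0,0],[0.07,0,0,0,0]])

```text
t: 13.48
ee_pos: [0.6084, 0.2039, 0.0584]
tcp_rot: [0.994, -0.113, 0.0, 0.0]
ft_force: [1.2, 0.3, 0.5]
opening: 0.07
gripper_force: 0.0
```

Emit:
move_arm(plan=[[0.07,0,0,-0.01,0],[0.07,0,0,-0.02,0],[0.07,0,0,-0.03,0],[0.07,0,0,-0.03,0],[0.07,0,0,-0.02,0],[0.07,0,0.035,0,0],[0.07,0,0.04,0,0],[0.05,-0.01,0.04,0,0],[0.02,-0.01,0.03,0,0],[0,0,0,0,0],[0,0,0,0,0]])

```text
t: 14.4
ee_pos: [0.5558, 0.0651, 0.1695]
tcp_rot: [0.993, -0.115, 0.0, 0.0]
ft_force: [0.3, 0.3, 0.3]
opening: 0.0211
gripper_force: 0.0
```

```bash
python3 - <<'E'
from h import *
rep(); s=cam("scene"); t=cam("top")
a=cv2.resize(s["img"][185:285,295:415],(480,400),interpolation=cv2.INTER_CUBIC); b=cv2.resize(t["img"][165:285,215:311],(320,400),interpolation=cv2.INTER_CUBIC)
cv2.imwrite("pics/g3.png",np.hstack([a,b])[...,::-1])
Q=cloud(s); w=np.zeros((480,640),bool); w[190:285,330:400]=1
hs=cv2.cvtColor(s["img"],cv2.COLOR_RGB2HSV); m=(hs[...,0]>3)&(hs[...,0]<18)&(hs[...,1]>120)&w&(Q[...,2]>.06)&(Q[...,2]<.12)
print(m.sum(),np.nanmax(Q[m][:,2]), ((np.nanmedian(Q[m],0)[:2]-O)@RR*1e3))
E
```

```text
t 14.4 tcp_h mm [ -13.4 -148.1] z 0.1695 F_h [0.3 0.3] 0.3 T [0.03 0.01]
62 0.10885269648969967 [ 7.29243723 -6.28201878]
```

View pics/g3.png

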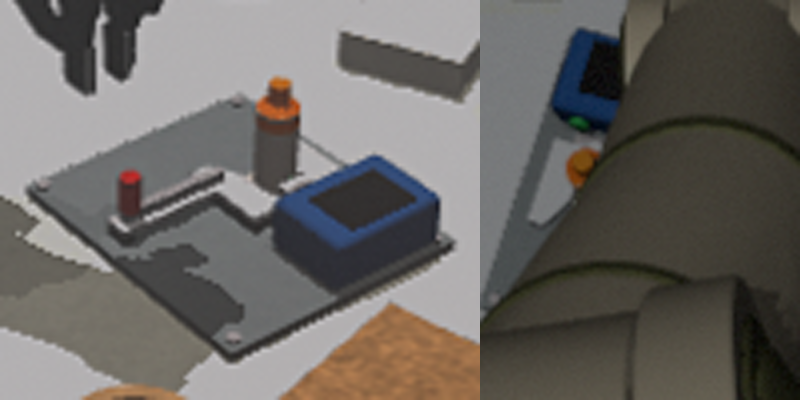

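The cartridge stands upright in the slot, with its barrel at the slot's end and no pin showing. The bar is open, the knob is at (129,195) in the left crop, and the fingers are clear. Next I'll go down on the knob's -y side with closed fingers.

Emit:
move_arm(plan=[[0,-0.0033,0.012,0,0],[0,0,0,0,0],[0,0,0,0,0],[0,0,0,0.025,0],[0,0,0,0.03,0],[0,0,0,0.025,0],[0,0,0,0.02,0],[0,0,0,0.0135,0],[0,0,0,0,0]])

```text
t: 15.25
ee_pos: [0.5493, 0.0566, 0.0522]
tcp_rot: [0.994, -0.112, -0.002, 0.0]
ft_force: [-0.1, -0.2, -0.1]
opening: -0.0002
gripper_force: 0.0
```

```bash
python3 -c "
from h import *
rep()"
```

```text
t 15.25 tcp_h mm [ -17.8 -157.9] z 0.0522 F_h [-0.  -0.2] -0.1 T [-0.02  0.  ]
```

Emit:
move_arm(plan=[[0,0,0,-0.003,0],[0,0,-0.004,0,0],[0,0,-0.004,0,0],[0,0,-0.004,0,0],[0,0,-0.004,0,0],[0,0,-0.004,0,0],[0,0,-0.004,0,0],[0,0,-0.004,0,0],[0,0,-0.004,0,0],[0,0,-0.004,0,0],[0,0,-0.004,0,0]])

```text
t: 16.17
ee_pos: [0.5595, 0.0953, 0.0579]
tcp_rot: [0.994, -0.113, 0.0, 0.0]
ft_force: [0.3, -2.8, 1.4]
opening: 0.0001
gripper_force: 1.2
```

```bash
python3 -c "
from h import *
rep()"
```

```text
t 16.17 tcp_h mm [ -16.5 -117.9] z 0.0579 F_h [ 1.  -2.7] 1.4 T [-0.46 -0.16]
```

Emit:
move_arm(plan=[[0,0,-0.004,0,0],[0,0,-0.004,0,0],[0,0,-0.004,0,0],[0,0,-0.004,0,0],[0,0,-0.003,0,0],[0,0,-0.003,0,0],[0,0,0,0,0]])

```text
t: 16.75
ee_pos: [0.5644, 0.1174, 0.0579]
tcp_rot: [0.994, -0.112, 0.0, -0.0]
ft_force: [0.6, -0.4, 0.4]
opening: -0.0001
gripper_force: 0.1
```

```bash
python3 -c "
from h import *
rep()"
```

```text
t 16.75 tcp_h mm [-16.7 -95.2] z 0.0579 F_h [ 0.6 -0.3] 0.4 T [-0.02  0.02]
```

Emit:
move_arm(plan=[[0,0,-0.002,0,0],[0,0,-0.002,0,0],[0,0,-0.002,0,0],[0,0,0,0,0]])

```text
t: 17.08
ee_pos: [0.5656, 0.1228, 0.0579]
tcp_rot: [0.994, -0.113, -0.0, -0.0]
ft_force: [-0.5, -1.1, -0.0]
opening: 0.0002
gripper_force: 0.5
```

Emit:
move_arm(plan=[[0,0,-0.002,0,0],[0,0,-0.002,0,0],[0,0,0,0,0]])

```text
t: 17.33
ee_pos: [0.5665, 0.1267, 0.0579]
tcp_rot: [0.994, -0.113, -0.0, -0.0]
ft_force: [0.3, -0.6, -1.2]
opening: -0.0003
gripper_force: 0.6
```

```bash
python3 -c "
from h import *
rep()"
```

```text
t 17.33 tcp_h mm [-16.7 -85.7] z 0.0579 F_h [ 0.4 -0.5] -1.2 T [-0.29 -0.07]
```

Emit:
move_arm(plan=[[0,0,-0.002,0,0],[0,0,-0.001,0,0],[0,0,0,0,0]])

```text
t: 17.58
ee_pos: [0.567, 0.1286, 0.0579]
tcp_rot: [0.994, -0.113, -0.0, 0.0]
ft_force: [-0.8, -3.9, 0.8]
opening: 0.0002
gripper_force: 2.0
```

Emit:
move_arm(plan=[[0,0,-0.002,0,0],[0,0,-0.001,0,0],[0,0,0,0,0]])

```text
t: 17.83
ee_pos: [0.567, 0.129, 0.0578]
tcp_rot: [0.993, -0.114, -0.001, 0.002]
ft_force: [-2.5, -12.6, 2.8]
opening: 0.0002
gripper_force: 5.9
```

```bash
python3 -c "
from h import *
rep()"
```

```text
t 17.83 tcp_h mm [-16.8 -83.4] z 0.0578 F_h [  0.4 -12.8] 2.8 T [-2.4  -0.07]
```

Firm stop. Backing off and lifting clear to check.

Emit:
move_arm(plan=[[0,0,0.003,0,0],[0,0,0.01,0,0],[0,0,0.02,0,0],[0,0,0.02,-0.02,0],[0,0,0.02,-0.03,0],[0,0,0.03,-0.03,0],[0,0,0.03,-0.03,0],[0,0,0.035,-0.01,0],[0,0,0.035,0,0],[0,0,0.035,0,0],[0,0,0,0,0],[0,0,0,0,0]])

```text
t: 18.83
ee_pos: [0.5142, -0.1008, 0.1772]
tcp_rot: [0.993, -0.115, 0.0, -0.0]
ft_force: [0.4, 0.5, -0.0]
opening: 0.0
gripper_force: 0.0
```

```bash
python3 - <<'E'
from h import *
rep(); s=cam("scene"); t=cam("top")
a=cv2.resize(s["img"][185:285,295:415],(480,400),interpolation=cv2.INTER_CUBIC); b=cv2.resize(t["img"][165:285,215:311],(320,400),interpolation=cv2.INTER_CUBIC)
cv2.imwrite("pics/g4.png",np.hstack([a,b])[...,::-1])
E
```

```text
t 18.83 tcp_h mm [ -16.7 -319.2] z 0.1772 F_h [0.3 0.5] -0.0 T [ 0.08 -0.01]
```

View pics/g4.png

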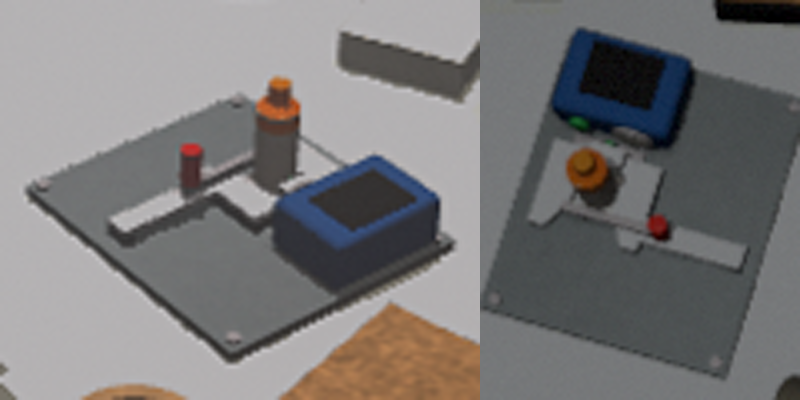

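The bar lies across the front of the barrel: its nose is at (565,208) in the top crop and the knob is at (657,226). The cartridge is upright and the arm is clear. Handing in.

```bash
python3 -c "
from plant import bot
print(bot.sign_off())"
```

```text
the job is handed in; nothing more can be done
None
```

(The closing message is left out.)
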